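# Weigh the carrier of brackets on the spring scale

### The arm

A 7-joint arm with a two-finger parallel gripper is mounted at the origin on the work surface. World frame = base frame: x ahead of the robot, y to its left, z up, the work surface at z = 0. Lengths are in m, angles in rad, forces in N, time in s.
With the tool pointing down it reaches from about 0.425 to 0.875 m from the base axis. Payload 4.7 kg.
Tool frame: the origin (TCP) lies on the centre line of the jaws, within the pads' length; the fingertips stand ctrl.tcp_to_tips ahead of it and the grasp point (between the pads) lies 2 mm behind it (ctrl.tcp_to_tips is the distance from the TCP to the fingertips, in m); z points along the fingers, y is the line along which they close (so a half turn about z gives the same grasp; the last joint's range is limited). The gripper opens to 87 mm and grips with 3 to 60 N. Pads are 19 mm wide; open, the fingers measure 117 mm over their backs; the gripper's body (75 mm by 190 mm) begins 51 mm behind the grasp point.
Start: joints at [1.229, 0.321, -0.07, 1.45, 0.023, 1.371, -0.057], TCP at [0.226, -0.609, 0.24] pointing down, gripper open.
Joint ranges: [-2.86, 2.86], [-0.3, 2.09], [-1.38, 1.24], [0.06, 2.45], [-1.56, 4.7], [0.09, 2.05], [-2.69, 2.69]. Speed limits (rad/s): [2.57, 2.57, 3.14, 3.14, 3.14, 3.14, 3.14].

### API

Orientations are given as a rotation vector (axis times angle).
In Python, from bench import ctrl, optics, close_job gives the robot as it stands.
- The arm moves only by the shell command python3 -m inch 'ROWS' [OPENING] [FORCE]. ROWS is JSON, a list of rows, each a list of 2 entries, a list of its own where there are three numbers: the shift along the tool's x, y, z in mm, then the turn, a rotation vector about the tool's x, y, z in degrees. In form: [[[x, y, z], [ax, ay, az]], ...]. A call has exactly 10 rows; each row shifts and turns the commanded pose from where the row before left it, along the tool's axes as they then stand; what a row does not reach is not made up. A row lasts 1/10 s, in which the tool goes at most 50 mm and 8.59 degrees, less where a joint would pass 70% of its speed; a pose out of reach is approached as far as the arm can. A call is refused whole if a number of a shift passes 50 or a number of a turn 8.59, either way. A call with a gripper value outside its range is refused whole. OPENING is the closure, from 0 (fully open) to 1 (shut), set as the call begins (- or left out, the last holds). The fingers move at their own pace and stop on an object; FORCE is the grip in N (left out, the last holds). Time passes only in rows, so rows that do not move let the fingers close, or fill a call up. It gives the time, the measured TCP pose, the force and the opening at its end, in the units of the state.
- ctrl.get_state(): the state, without advancing time (a new reading comes with each control period).
- optics.get_image(name): name is "scene" or "top" or "wrist"; returns a dict with "image" (420x560x3 uint8, red, green, blue), "fx", "fy", "cx", "cy" (pixels), "R" (3x3) and "t" (3): a world point X has camera coordinates R X + t; the wrist camera has in their place "hand_eye" (4x4, takes a point from camera to tool coordinates, whose origin is the TCP and whose axes are the flange's). Camera axes: x right, y down, z forward; pixel columns grow to the right and rows downward; lengths in m; the calibration is good to about 2 mm. A picture is of the moment at which its call begins: read the wrist's pose just before it. There is no depth.
- close_job(): hands the job in, once; it reports no verdict.
The state is a dict: "time": time; "joint_positions": joint angles; "qd": joint speeds; "joint_torque": joint torques, N m; "position": TCP position; "tool_rot": TCP orientation; "ft_force": force on the tool from outside, world axes, zero at the start; "torque": the same for the moment, N m; "grip_width": opening from 0.0 (shut) to 1.0 (fully open).
Only numpy, scipy, OpenCV 4.12 (cv2) and the standard library are available. Lean on these libraries where they do the work, as an engineer would, in place of code of your own. Each camera call takes 0.05 s, during which the arm holds its last target. There are 200 camera calls.

### The job

Weigh the green carrier of brackets: lift it by its orange grip, hang its cross bar in the double hook of the spring scale, and let its weight down very slowly, until the spring carries all of it. Only then let go, so that the pointer never drops, jumps back or is dragged to the bottom of its travel, and leave the carrier hanging still with the pointer settled; do not disturb the glass tumbler, the stopwatch or the loose bracket.

Things in the scene. Friction and masses are not known exactly. Their poses are not given: they have to be found in the camera images.
- carrier_grip (a point): centre of the carrier's orange grip (22 mm in the carrier's x, 16 in y, 50 tall), right over the centre of mass and 167 mm above the tray's underside. The carrier is a green tray 90 (x) x 126 (y) x 50 mm full of aluminium brackets; steel straps at y = +-65 mm hold a round cross bar, on whose middle the grip stands. Mass unknown, 0.30 to 0.93 kg. Axes are the carrier's, z up.
- carrier_bar (a point): middle of the carrier's cross bar, 37 mm below the grip's centre and 130 mm above the tray's underside. The bar is 8 mm thick and 132 mm long, along the carrier's y. Axes are the carrier's.
- hook_seat (a point): where the bar's middle lies once hung; 270 mm above the table unloaded, moves down with the hook. Two 7 mm yellow prongs, 34 mm apart in the scale's y, each a trough open above: 17 mm flat bottom, steep front and back, tips 10 mm above a seated bar's centre. The bar lies along the scale's y (either way round). Behind the trough the prongs run level in +x to the carriage. Axes are the scale's.
- scale: the fixed spring scale; origin on the table right under the hook seat. Blue foot plate 14 mm thick (x -20 to +170 mm, y +-70); aluminium column 397 mm tall at x = +135 mm (near face +124) with a white board with black marks every 10 mm; a carriage on it (near face +112) carries hook and red pointer.
- scale_hook (a joint): how far hook and pointer are down from the top stop, in m: 0 unloaded, bottom stop 0.12. The spring yields 10 mm per newton (100 N/m) beyond the first 0.2 N; the hung carrier settles at 0.027 to 0.090. Lightly damped: a load let go over 0.4 N before (or after) the spring just carries it jumps. Keep the pointer below 0.06 m/s; lower at 0.02 to 0.03 m/s.
- carrier: the whole carrier; origin at the centre of the tray's underside
- tumbler: heavy glass tumbler, 76 mm across, 100 mm tall; origin at the centre of its underside; leave alone
- stopwatch: silver stopwatch lying flat, 52 mm across; leave alone
- bracket: small loose aluminium angle bracket, 34 x 20 x 30 mm; leave alone

How it is judged:
By the outcome, as a careful person would: the job done as asked, in the order asked, and still so for the second after the job is handed in, with the robot touching nothing.
It also fails if it takes over 64 s, if anything falls off the work surface, if the arm or the gripper's body presses on something with over 40 N, if the wrist force passes 120 N, or if a joint passes its speed limit or range.

## Working session

There is one attempt and no reset: what is moved stays moved. The work goes in short steps, Python scripts to look and compute and a shell command to move; the robot and the scene stay as the last step left them, time stands still between calls to the robot, and variables do not carry over. Pictures are saved under pics/ and viewed, on a budget of 10 in all, crops included, one or two more only if the job needs it, and the job is handed in when it is done.

```bash
mkdir -p pics; ls; python3 - <<'E'
from bench import ctrl, optics
import cv2, numpy as np
s=ctrl.get_state(); print(s, ctrl.tcp_to_tips)
a=[]
for n in("scene","top"):
    d=optics.get_image(n); cv2.imwrite(f"pics/{n}0.png",d["image"][:,:,::-1]); np.savez(f"{n}0.npz",**d)
    print(n,d["fx"],d["cx"],d["cy"],d["R"],d["t"])
E
```

```text
pics
{'time': 0.0, 'joint_positions': array([ 1.22909077,  0.32182793, -0.07010661,  1.45168327,  0.02263187,
        1.37076607, -0.05690987]), 'qd': array([-0.00098181, -0.0005795 ,  0.00013866,  0.0014779 ,  0.00047974,
        0.00131391, -0.0003824 ]), 'joint_torque': array([-4.85949731e-04, -4.91293502e+01, -4.04026229e-01, -3.12523592e+01,
       -6.37664529e-02,  4.39361797e-02,  1.47004666e-04]), 'position': array([ 0.22620271, -0.60882109,  0.2384543 ]), 'tool_rot': array([-3.09018267e+00, -5.55702812e-01,  7.13578262e-04]), 'ft_force': array([ 0.27044921, -0.37837405,  1.11651621]), 'torque': array([ 0.04429279, -0.02218842,  0.01129334]), 'grip_width': 0.999441638637719} 0.017
scene 526.5540898516518 275.62474456392675 210.13133853551795 [[-0.41682951  0.90898036  0.00280569]
 [ 0.75267099  0.34687831 -0.55960863]
 [-0.50964648 -0.23114963 -0.82875226]] [ 0.19460775 -0.3244066   1.6439552 ]
top 457.91972805129706 276.0304168503043 205.69184254033019 [[-0.03434631 -0.999392    0.00599623]
 [-0.97765323  0.03235291 -0.20771963]
 [ 0.20739934 -0.01299663 -0.97817003]] [0.03979043 0.58329434 1.39229872]
```

View pics/scene0.png

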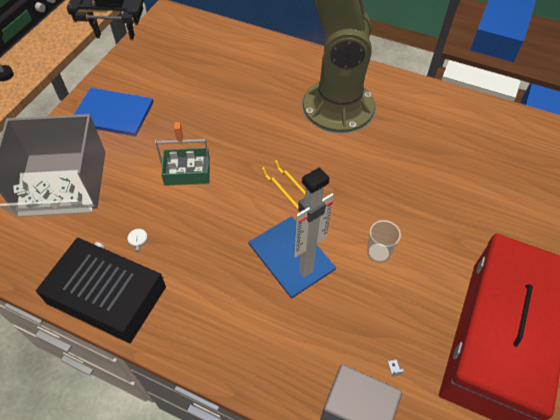

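View pics/top0.png

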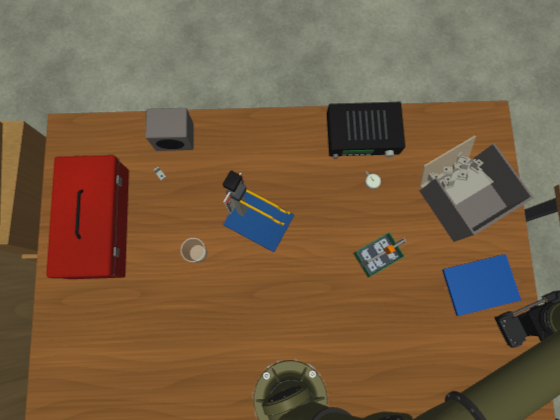

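The carrier is at scene (186,160) with its orange grip at (178,131), or (390,249) in top. The scale has its prong tips at top (290,212) and scene (265,172), and its blue foot at top (258,220). The tumbler is at top (193,250), beyond the scale. Next I measure these.

```bash
cat > h.py <<'E'
import numpy as np, cv2
from scipy.spatial.transform import Rotation as Ro
def ray(d,uv):
    v=np.array([(uv[0]-d["cx"])/d["fx"],(uv[1]-d["cy"])/d["fy"],1.]); R=d["R"]
    v=R.T@v; return -R.T@d["t"], v/np.linalg.norm(v)
def plane(d,uv,z):
    o,v=ray(d,uv); return o+v*(z-o[2])/v[2]
def tri(rs):
    A=sum(np.eye(3)-np.outer(v,v) for o,v in rs); b=sum((np.eye(3)-np.outer(v,v))@o for o,v in rs)
    p=np.linalg.solve(A,b); return p,[np.linalg.norm(np.cross(p-o,v)) for o,v in rs]
def mask(im,lo,hi): return cv2.inRange(cv2.cvtColor(im,cv2.COLOR_RGB2HSV),np.array(lo),np.array(hi))
def blobs(m,amin=15):
    n,l,st,c=cv2.connectedComponentsWithStats(m)
    return [(c[i].round(1),st[i].tolist(),l==i) for i in range(1,n) if st[i][4]>=amin]
def wrist():
    from bench import ctrl,optics
    s=ctrl.get_state(); d=optics.get_image("wrist"); d=dict(d)
    T=np.eye(4);T[:3,:3]=Ro.from_rotvec(s["tool_rot"]).as_matrix();T[:3,3]=s["position"]
    W=np.linalg.inv(T@d["hand_eye"]); d["R"]=W[:3,:3]; d["t"]=W[:3,3]; return d
OR=((5,180,120),(14,255,255)); YE=((18,150,120),(32,255,255)); GR=((65,80,30),(90,255,255)); BL=((100,150,60),(125,255,255))
E
python3 - <<'E'
from h import *
for n in("scene","top"):
    d=dict(np.load(n+"0.npz")); im=d["image"]
    for k,c in(("OR",OR),("YE",YE),("GR",GR),("BL",BL)):
        m=mask(im,*c)
        for b in blobs(m):
            print(n,k,b[0],b[1])
    roi=(225,185,300,255) if n=="top" else (245,210,340,300)
    m=mask(im,*BL); z=np.zeros_like(m); z[roi[1]:roi[3],roi[0]:roi[2]]=m[roi[1]:roi[3],roi[0]:roi[2]]
    pts=np.argwhere(z)[:,::-1]; P=np.array([plane(d,p,.014)[:2] for p in pts])
    r=cv2.minAreaRect((P*1000).astype(np.float32)); print("foot",r,cv2.boxPoints(r).round(0).tolist())
    m=mask(im,*YE); pts=np.argwhere(m)[:,::-1]; 
    print("yel hull",cv2.convexHull(pts.astype(np.int32))[:,0].tolist())
    m=mask(im,*GR); z=np.zeros_like(m); x0,y0,x1,y1=(345,225,420,285) if n=="top" else (150,130,220,195)
    z[y0:y1,x0:x1]=m[y0:y1,x0:x1]; pts=np.argwhere(z)[:,::-1]
    if len(pts):
        P=np.array([plane(d,p,.05)[:2] for p in pts]); r=cv2.minAreaRect((P*1000).astype(np.float32)); print("tray",r)
E
```

```text
scene OR [176.6 125.6] [174, 123, 6, 6, 35]
scene YE [289.1 177. ] [275, 160, 30, 35, 151]
scene YE [279.6 187.8] [262, 167, 37, 43, 185]
scene GR [2.6 2.3] [0, 0, 9, 7, 29]
scene GR [409.5  13.3] [363, 0, 87, 37, 2168]
scene GR [547.6   8.5] [533, 0, 27, 21, 442]
scene GR [15.6 25.4] [2, 10, 29, 33, 290]
scene GR [191.5 151.8] [175, 148, 31, 9, 147]
scene GR [183.8 175.9] [162, 154, 47, 31, 549]
scene BL [149.3   3.2] [144, 0, 13, 10, 49]
scene BL [229.5  13.3] [175, 0, 118, 35, 372]
scene BL [253.9   3.3] [250, 0, 10, 9, 30]
scene BL [263.7   2.4] [261, 0, 7, 6, 18]
scene BL [293.6   4.9] [288, 0, 13, 11, 44]
scene BL [503.2  27.5] [471, 0, 65, 61, 2689]
scene BL [312.9   7.7] [310, 2, 7, 13, 29]
scene BL [282.9   7.1] [280, 4, 7, 7, 17]
scene BL [274.   13.1] [265, 7, 20, 14, 34]
scene BL [249.4  12.8] [243, 8, 12, 9, 28]
scene BL [285.8  12.4] [280, 8, 11, 10, 28]
scene BL [255.4  15.8] [251, 11, 8, 9, 18]
scene BL [261.6  14.2] [260, 10, 4, 11, 19]
scene BL [294.8  16.8] [289, 14, 12, 8, 22]
scene BL [279.8  24.4] [274, 22, 12, 6, 23]
scene BL [287.7  26.8] [284, 23, 7, 8, 19]
s
[... 759 characters left out ...]
top YE [260.5 211.7] [240, 200, 44, 25, 107]
top GR [356.9 151.4] [342, 149, 32, 5, 114]
top GR [374.1 245.8] [355, 233, 41, 29, 109]
top GR [383.6 263.1] [363, 247, 41, 30, 126]
top BL [259.2 223.2] [224, 193, 69, 58, 1813]
top BL [481.  284.7] [443, 255, 78, 60, 3129]
foot ((549.8053588867188, 79.46922302246094), (185.7433624267578, 134.0115966796875), 60.04574203491211) [[445.0, 32.0], [561.0, -34.0], [654.0, 126.0], [538.0, 193.0]]
yel hull [[290, 212], [283, 224], [282, 224], [279, 223], [273, 220], [240, 202], [240, 200], [246, 190], [247, 189], [261, 196], [276, 204], [289, 211]]
tray ((420.9101867675781, -295.5935363769531), (85.98255920410156, 131.4659423828125), 27.737884521484375)
```

```bash
python3 - <<'E'
from h import *
D={n:dict(np.load(n+"0.npz")) for n in("scene","top")}
c={}
for n,(x0,y0,x1,y1) in (("scene",(165,115,190,145)),("top",(380,230,415,262))):
    m=mask(D[n]["image"],(3,150,100),(17,255,255)); z=np.zeros_like(m); z[y0:y1,x0:x1]=m[y0:y1,x0:x1]
    for b in blobs(z,8): print(n,b[:2])
    c[n]=max(blobs(z,8),key=lambda b:b[1][4])[0]
print(c, tri([ray(D[n],c[n]) for n in c]))
for a,b in (((264,169),(283.5,223.5)),((277,161.5),(290,211.5))): # prong tips
    print("tip",a,b,tri([ray(D["scene"],a),ray(D["top"],b)]))
o=np.array([.514,.016,.27])
for n in D:
  d=D[n]; q=d["R"]@o+d["t"]; print("seat px",n,d["fx"]*q[0]/q[2]+d["cx"],d["fy"]*q[1]/q[2]+d["cy"])
for n,p in(("tumbler",(197,253)),("watch",(373,181)),("bracket",(159,173))): print(n,plane(D["top"],p,0.0))
E
```

```text
scene (array([179.8, 126.8]), [165, 115, 25, 26, 324])
scene (array([178.7, 143.8]), [165, 143, 25, 2, 30])
top (array([404.3, 242.7]), [380, 230, 35, 32, 525])
top (array([389.9, 248.9]), [385, 245, 11, 9, 57])
{'scene': array([179.8, 126.8]), 'top': array([404.3, 242.7])} (array([ 0.42808225, -0.31365269,  0.19218078]), [np.float64(0.02501525134616351), np.float64(0.025015251346163555)])
tip (264, 169) (283.5, 223.5) (array([ 0.49742595, -0.00505723,  0.24960623]), [np.float64(0.009584008883115175), np.float64(0.009584008883115162)])
tip (277, 161.5) (290, 211.5) (array([0.51098704, 0.00370575, 0.30191684]), [np.float64(0.017367939208156668), np.float64(0.017367939208156675)])
seat px scene 273.6447468254656 172.24159404969305
seat px top 278.91057678132273 215.04391143041173
tumbler [0.44931194 0.28027363 0.        ]
watch [ 0.67110372 -0.30860545  0.        ]
bracket [0.72235246 0.40799087 0.        ]
```

```bash
python3 - <<'E'
from h import *
D={n:dict(np.load(n+"0.npz")) for n in("scene","top")}
print("grip",tri([ray(D["scene"],(178,131)),ray(D["top"],(389.9,248.9))]))
for a,b in (((277,161.5),(283.5,223.5)),((264,169),(290,211.5))):
    print("tip",tri([ray(D["scene"],a),ray(D["top"],b)]))
E
```

```text
grip (array([ 0.42271307, -0.30005713,  0.16839996]), [np.float64(0.0020299295069187975), np.float64(0.0020299295069187155)])
tip (array([0.4883245 , 0.00822655, 0.27537232]), [np.float64(0.0037674214705159513), np.float64(0.0037674214705160584)])
tip (array([ 0.5199856 , -0.00959446,  0.27583462]), [np.float64(0.004687268001048392), np.float64(0.004687268001048418)])
```

```bash
python3 -m inch '[[[26,-21,-6],[0,0,0]],[[26,-21,-6],[0,0,0]],[[26,-21,-6],[0,0,0]],[[26,-21,-6],[0,0,0]],[[26,-21,-6],[0,0,0]],[[26,-21,-6],[0,0,0]],[[26,-21,-6],[0,0,0]],[[27,-21,-6],[0,0,0]],[[28,-21,-6],[0,0,0]],[[28,-21,-6],[0,0,-7.3]]]' 0
python3 - <<'E'
from h import *
d=wrist(); np.savez("w1.npz",**d); cv2.imwrite("pics/w1.png",d["image"][:,:,::-1])
print(d["hand_eye"],d["fx"]); c=-d["R"].T@d["t"]; print(c)
E
```

```text
time: 1.1
position: [0.402, -0.3188, 0.2995]
tool_rot: [-3.049, -0.755, 0.001]
ft_force: [0.7, -0.2, -0.4]
grip_width: 1.001
[[-4.69059426e-04 -9.60723562e-01 -2.77506789e-01  7.54693432e-02]
 [ 9.99999811e-01 -3.40673585e-04 -5.10856686e-04 -4.69150710e-04]
 [ 3.96252822e-04 -2.77506976e-01  9.60723541e-01 -1.45943527e-01]
 [ 0.00000000e+00  0.00000000e+00  0.00000000e+00  1.00000000e+00]] 337.25788601162975
[ 0.46859942 -0.28315484  0.44540468]
```

View pics/w1.png

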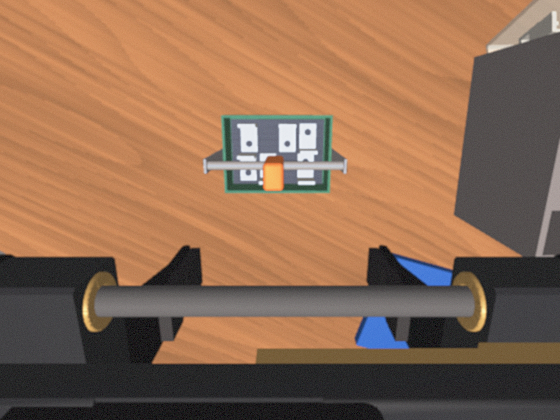

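The bar's ends are at (207,166) and (345,166), level in the image, so the yaw is right. The grip is at (274,172).

```bash
python3 - <<'E'
from h import *
d=dict(np.load("w1.npz"))
a,b=plane(d,(206.5,166),.13),plane(d,(345.5,166),.13); m=(a+b)/2
print("bar",a,b,m,"len",np.linalg.norm(a-b),"ang",np.degrees(np.arctan2(*(a-b)[1::-1])))
m2=mask(d["image"],(3,190,140),(14,255,255)); z=np.zeros_like(m2); z[145:200,255:295]=m2[145:200,255:295]
for q in blobs(z): print(q[:2])
# centre of orange column: vertical extremes -> z .142/.192 
s=dict(np.load("scene0.npz")); t=dict(np.load("top0.npz"))
print("grip3",tri([ray(d,(274,173)),ray(s,(178,131)),ray(t,(389.9,248.9))]))
R=Ro.from_rotvec([-3.049,-.755,.001]).as_matrix(); p=np.array([.402,-.3188,.2995])
print("tool dx,dy to bar mid",(R.T@(m-p)*1000).round(1))
E
```

```text
bar [ 0.39268637 -0.24076858  0.13      ] [ 0.45344993 -0.35603889  0.13      ] [ 0.42306815 -0.29840374  0.13      ] len 0.13030523444324246 ang 117.79549795615874
grip3 (array([ 0.42298647, -0.29893346,  0.16960419]), [np.float64(0.0012361052422396328), np.float64(0.0015142992484141363), np.float64(0.0026915375899993544)])
tool dx,dy to bar mid [ 28.2  -8.1 169.5]
```

```bash
python3 -m inch '[[[14,-4,10],[0,0,0]],[[14,-4,20],[0,0,0]],[[0,0,25],[0,0,0]],[[0,0,25],[0,0,0]],[[0,0,20],[0,0,0]],[[0,0,15],[0,0,0]],[[0,0,10],[0,0,0]],[[0,0,5],[0,0,0]],[[0,0,0],[0,0,0]],[[0,0,0],[0,0,0]]]' 0.6
python3 - <<'E'
from h import *
from bench import ctrl,optics
F=[]
for i in range(10):
    d=wrist(); F.append(ctrl.get_state()["ft_force"])
F=np.array(F); print(F.mean(0),F.std(0)); print(ctrl.get_state()["position"],ctrl.get_state()["time"],ctrl.get_state()["grip_width"])
cv2.imwrite("pics/w2.png",d["image"][:,:,::-1])
E
```

```text
time: 2.15
position: [0.4232, -0.3004, 0.1703]
tool_rot: [3.049, 0.751, 0.001]
ft_force: [1.1, 0.3, 0.4]
grip_width: 0.402
[-0.08731435  0.18902153 -0.29754126] [0.64116982 0.35558404 0.47205783]
[ 0.42275613 -0.30008744  0.16964806] 2.65 0.3988030459983662
```

View pics/w2.png

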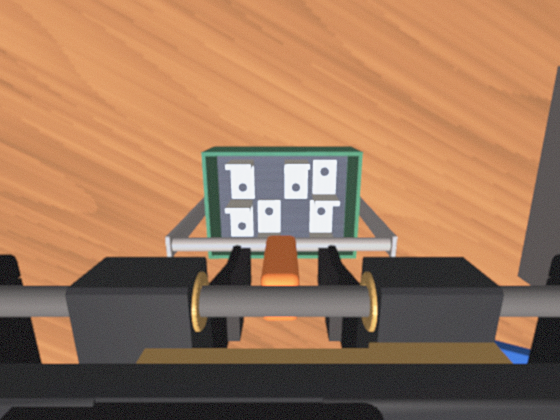

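The grip (281,275) is centred between the fingers, so I close and lift.

```bash
python3 -m inch '[[[0,0,0],[0,0,0]],[[0,0,0],[0,0,0]],[[0,0,0],[0,0,0]],[[0,0,0],[0,0,0]],[[0,0,0],[0,0,0]],[[0,0,-3],[0,0,0]],[[0,0,-6],[0,0,0]],[[0,0,-12],[0,0,0]],[[0,0,-16],[0,0,0]],[[0,0,-18],[0,0,0]]]' 1 30
python3 -m inch '[[[0,0,-18],[0,0,0]],[[0,0,-18],[0,0,0]],[[0,0,-18],[0,0,0]],[[0,0,-18],[0,0,0]],[[0,0,-18],[0,0,0]],[[0,0,-14],[0,0,0]],[[0,0,-10],[0,0,0]],[[0,0,-6],[0,0,0]],[[0,0,0],[0,0,0]],[[0,0,0],[0,0,0]]]'
```

```text
time: 3.65
position: [0.4226, -0.3, 0.2256]
tool_rot: [-3.05, -0.752, 0.0]
ft_force: [1.0, -1.3, -3.5]
grip_width: 0.18
time: 4.65
position: [0.4225, -0.2999, 0.3439]
tool_rot: [-3.05, -0.752, 0.001]
ft_force: [-0.4, -0.1, -3.7]
grip_width: 0.179
```

```bash
python3 -m inch '[[[5,-6,0],[0,0,0]],[[11,-14,0],[0,0,0]],[[18,-22,0],[0,0,0]],[[22,-28,0],[0,0,0]],[[24,-30,0],[0,0,0]],[[24,-30,0],[0,0,0]],[[20,-25,0],[0,0,0]],[[14,-18,0],[0,0,0]],[[9,-11,0],[0,0,0]],[[4,-5,0],[0,0,0]]]'
python3 -m inch '[[[0,0,0],[0,0,-1.5]],[[0,0,0],[0,0,-3]],[[0,0,0],[0,0,-4.5]],[[0,0,0],[0,0,-5]],[[0,0,0],[0,0,-5]],[[0,0,0],[0,0,-5]],[[0,0,0],[0,0,-4]],[[0,0,0],[0,0,-2.8]],[[0,0,0],[0,0,-1.5]],[[0,0,0],[0,0,0]]]'
python3 - <<'E'
from h import *
from bench import ctrl,optics
F=[]
for i in range(12):
    d=wrist(); F.append(ctrl.get_state()["ft_force"])
F=np.array(F); print(F.mean(0),F.std(0)); s=ctrl.get_state();print(s["position"],s["tool_rot"],np.degrees(2*np.arctan2(s["tool_rot"][1],s["tool_rot"][0])),s["joint_positions"])
np.savez("w3.npz",**d); w=d["image"]
for n in("scene","top"):
    e=optics.get_image(n); np.savez(n+"3.npz",**e)
    (x0,y0,x1,y1)=(200,90,350,250) if n=="scene" else (220,160,360,270)
    cv2.imwrite(f"pics/{n}3.png",cv2.resize(e["image"][y0:y1,x0:x1,::-1],None,fx=4 if n=="scene" else 5,fy=4 if n=="scene" else 5)[:600,:800]) 
cv2.imwrite("pics/w3.png",w[:,:,::-1])
E
```

```text
time: 5.65
position: [0.4686, -0.06, 0.3445]
tool_rot: [3.049, 0.757, -0.0]
ft_force: [-0.0, 0.5, -3.6]
grip_width: 0.177
time: 6.65
position: [0.4684, -0.0637, 0.3444]
tool_rot: [-2.722, -1.568, 0.001]
ft_force: [-0.2, 0.8, -3.8]
grip_width: 0.181
[ 0.09311275  0.06558404 -3.95987649] [0.75814528 0.42279226 0.34164504]
[ 0.46864921 -0.06250839  0.34453249] [ 2.72076107e+00  1.57048965e+00 -4.24344807e-05] 59.9891808771501 [ 0.66560679 -0.07975704 -0.54671683  1.6780461  -0.04136815  1.53171214
 -0.40186889]
```

View pics/w3.png

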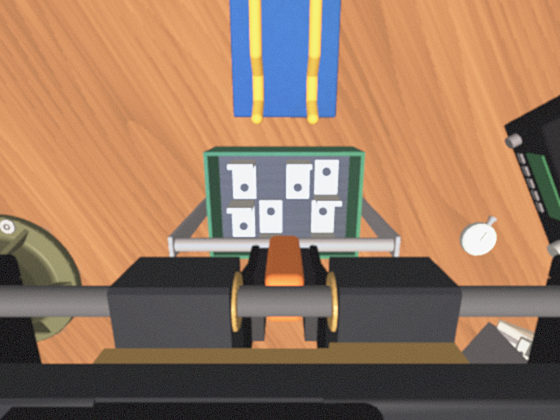

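View pics/scene3.png

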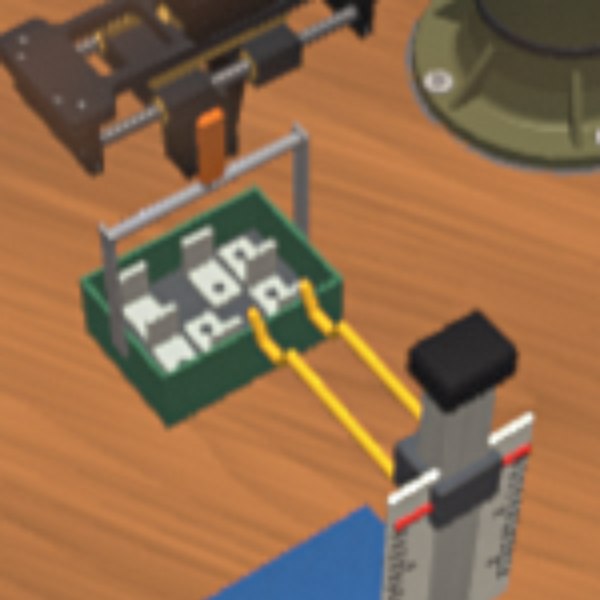

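Wrist view: the prong tips are at (257,121) and (313,121), and the bar's ends at (172,244) and (398,244), so the sideways alignment is nearly exact. The scene crop shows the troughs just ahead of the tray. I triangulate the tips and the bar.

```bash
python3 - <<'E'
from h import *
w,s=dict(np.load("w3.npz")),dict(np.load("scene3.npz"))
m=mask(w["image"],(18,120,60),(34,255,255)); m[130:]=0
for b in blobs(m):
    ys=np.argwhere(b[2]); print("wrist yellow",b[1],[ (r,round(float(ys[ys[:,0]==r][:,1].mean()),1)) for r in (5,30,50,70,90,110,ys[:,0].max())])
sx=np.array([.5,.866]);sy=np.array([-.866,.5]);o=np.array([.514,.016])
def sc(p): return np.round([(p[:2]-o)@sx*1000,(p[:2]-o)@sy*1000,p[2]*1000],1)
for a,b in (((256.5,121),(276.25,161.25)),((313,121),(263.75,168))):
    p,e=tri([ray(w,a),ray(s,b)]); print("tip in scale",sc(p),np.round(e,4))
    print("  on plane .28:",sc(plane(w,a,.28)),sc(plane(s,b,.28)))
for q in ((268.75,180),(282,172.5),(272.5,178),(285,171.2)): print("scene trough corner z=.264",sc(plane(s,q,.264)))
zb=.3445-.169+.13
for q in ((172,244),(398,244),(284.5,248)): print("bar wrist",sc(plane(w,q,zb)))
for q in((105/4+200,234/4+90),(302/4+200,133/4+90)): print("bar scene",sc(plane(s,q,zb)))
print("tool",sc(np.array([.46865,-.0625,.3445])))
E
```

```text
wrist yellow [249, 0, 14, 124, 1258] [(5, 254.0), (30, 255.0), (50, 255.0), (70, 257.0), (90, 258.0), (110, 257.0), (np.int64(123), 256.5)]
wrist yellow [307, 0, 15, 125, 1269] [(5, 315.5), (30, 315.0), (50, 314.0), (70, 312.0), (90, 311.5), (110, 312.0), (np.int64(124), 313.0)]
tip in scale [-18.6  18.8 276. ] [0.0012 0.0012]
  on plane .28: [-19.1  17.4 280. ] [-15.3  17.9 280. ]
tip in scale [-18.2 -15.6 277.8] [0.0016 0.0016]
  on plane .28: [-19.2 -16.6 280. ] [-15.6 -15.4 280. ]
scene trough corner z=.264 [  7.5 -18.4 264. ]
scene trough corner z=.264 [  7.4  17.4 264. ]
scene trough corner z=.264 [  7.8  -8.6 264. ]
scene trough corner z=.264 [  8.2  24.9 264. ]
bar wrist [-88.4  66.7 305.5]
bar wrist [-88.5 -66.1 305.5]
bar wrist [-91.    0.6 305.5]
bar scene [-90.2 -62.5 305.5]
bar scene [-89.3  68.2 305.5]
tool [-90.7   0.  344.5]
```

```bash
python3 -m inch '[[[3,0,0],[0,0,0]],[[8,0,0],[0,0,0]],[[12,0,0],[0,0,0]],[[15,0,0],[0,0,0]],[[15,0,0],[0,0,0]],[[14,0,0],[0,0,0]],[[12,0,0],[0,0,0]],[[8,0,0],[0,0,0]],[[3,0,0],[0,0,0]],[[0,0,0],[0,0,0]]]'
python3 - <<'E'
from h import *
from bench import ctrl,optics
w=wrist(); e=optics.get_image("scene"); np.savez("scene4.npz",**e); np.savez("w4.npz",**w); print(ctrl.get_state()["position"])
a=cv2.resize(e["image"][100:200,220:320,::-1],(480,480),interpolation=cv2.INTER_CUBIC)
b=w["image"][170:270,220:350,::-1]; b=cv2.resize(b,(312,240),interpolation=cv2.INTER_CUBIC)
o=np.zeros((480,800,3),np.uint8); o[:,:480]=a; o[:240,485:797]=b; cv2.imwrite("pics/s4.png",o)
E
```

```text
time: 8.35
position: [0.5137, 0.0157, 0.3444]
tool_rot: [-2.72, -1.571, 0.0]
ft_force: [-0.6, 1.0, -4.4]
grip_width: 0.18
[0.51350186 0.01472761 0.34444782]
```

View pics/s4.png

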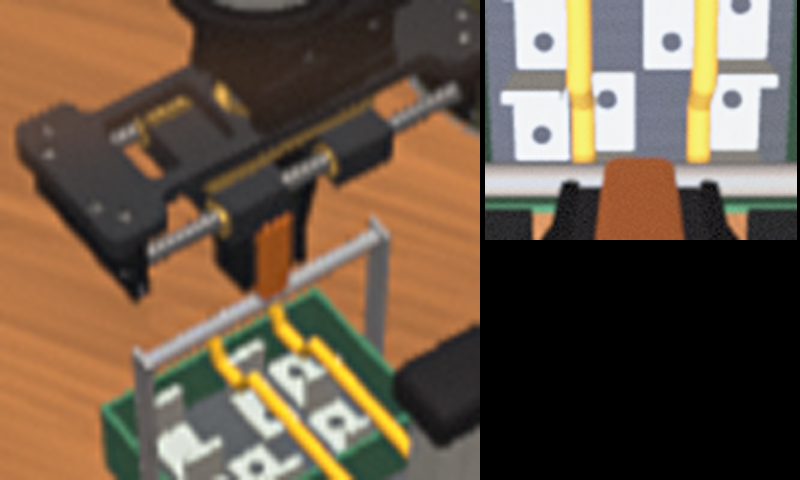

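The bar is poised over the two troughs: prong tips at crop (213,340) and (275,310), and the band of the trough's back rise at about wrist row 211. I check the fit numerically.

```bash
python3 - <<'E'
from h import *
w,s=dict(np.load("w4.npz")),dict(np.load("scene4.npz"))
sx=np.array([.5,.866]);sy=np.array([-.866,.5]);o=np.array([.514,.016])
def sc(p): return np.round([(p[:2]-o)@sx*1000,(p[:2]-o)@sy*1000],1)
for z in(.262,.266,.27): print("wrist back-rise band top/bot",z,sc(plane(w,(260,208),z)),sc(plane(w,(260,213),z)))
print("bar front edge",sc(plane(w,(260,239.5),.3065)), "tool",sc(np.array([.5135,.0150,.3])))
for q in((230,378),(238,384),(252,378),(305,348),(292,342)): print("scene prong bottom z=.2625",q,sc(plane(s,(220+q[0]/4.8,100+q[1]/4.8),.2625)))
for q in((213,340),(275,312)): print("scene tip z=.28",sc(plane(s,(220+q[0]/4.8,100+q[1]/4.8),.28)))
for x in(-8.5,0,8.5):
  for y in(17,-17):
    P=np.append(o+x*sx/1000+y*sy/1000,.2625); q=s["R"]@P+s["t"]; print("exp",x,y,((s["fx"]*q[0]/q[2]+s["cx"]-220)*4.8).round(),((s["fy"]*q[1]/q[2]+s["cy"]-100)*4.8).round())
E
```

```text
wrist back-rise band top/bot 0.262 [11.7 17.9] [ 8.  17.9]
wrist back-rise band top/bot 0.266 [12.8 17.6] [ 9.2 17.6]
wrist back-rise band top/bot 0.27 [13.9 17.3] [10.4 17.3]
bar front edge [ 5.1 14.9] tool [-1.1 -0.1]
scene prong bottom z=.2625 (230, 378) [  2.7 -17.3]
scene prong bottom z=.2625 (238, 384) [  7.6 -16.3]
scene prong bottom z=.2625 (252, 378) [ 8.5 -9.1]
scene prong bottom z=.2625 (305, 348) [ 8.4 20.8]
scene prong bottom z=.2625 (292, 342) [ 2.1 18. ]
scene tip z=.28 [ -8.4 -18.7]
scene tip z=.28 [-5.4 13.6]
exp -8.5 17 277.0 328.0
exp -8.5 -17 217.0 362.0
exp 0 17 288.0 340.0
exp 0 -17 227.0 374.0
exp 8.5 17 298.0 352.0
exp 8.5 -17 238.0 386.0
```

```bash
python3 -m inch '[[[0,0,2],[0,0,0]],[[0,0,4],[0,0,0]],[[0,0,5],[0,0,0]],[[0,0,4],[0,0,0]],[[0,0,4],[0,0,0]],[[0,0,3],[0,0,0]],[[0,0,2.5],[0,0,0]],[[0,0,2],[0,0,0]],[[0,0,2],[0,0,0]],[[0,0,2],[0,0,0]]]'
python3 -m inch '[[[0,0,2],[0,0,0]],[[0,0,2],[0,0,0]],[[0,0,2],[0,0,0]],[[0,0,2],[0,0,0]],[[0,0,2],[0,0,0]],[[0,0,2],[0,0,0]],[[0,0,2],[0,0,0]],[[0,0,2],[0,0,0]],[[0,0,2],[0,0,0]],[[0,0,2],[0,0,0]]]'
python3 - <<'E'
from h import *
from bench import ctrl,optics
F=[]
for i in range(10): 
    w=wrist();F.append(ctrl.get_state()["ft_force"])
print(np.mean(F,0),np.std(F,0),ctrl.get_state()["position"],ctrl.get_state()["time"])
e=optics.get_image("scene"); np.savez("scene5.npz",**e)
a=cv2.resize(e["image"][110:270,230:350,::-1],(450,600),interpolation=cv2.INTER_CUBIC)
b=cv2.resize(w["image"][170:270,220:350,::-1],(312,240),interpolation=cv2.INTER_CUBIC)
o=np.zeros((600,800,3),np.uint8); o[:,:450]=a; o[:240,485:797]=b; cv2.imwrite("pics/s5.png",o)
E
```

```text
time: 9.45
position: [0.5137, 0.0154, 0.314]
tool_rot: [2.721, 1.57, 0.0]
ft_force: [0.3, -0.8, -4.0]
grip_width: 0.181
time: 10.45
position: [0.5137, 0.0154, 0.294]
tool_rot: [2.721, 1.57, 0.0]
ft_force: [-0.2, -0.1, -3.2]
grip_width: 0.183
[-0.2129838   0.10419101 -2.20188363] [0.62655003 0.37651787 0.28462037] [0.5136965  0.01541853 0.29411678] 10.95
```

View pics/s5.png

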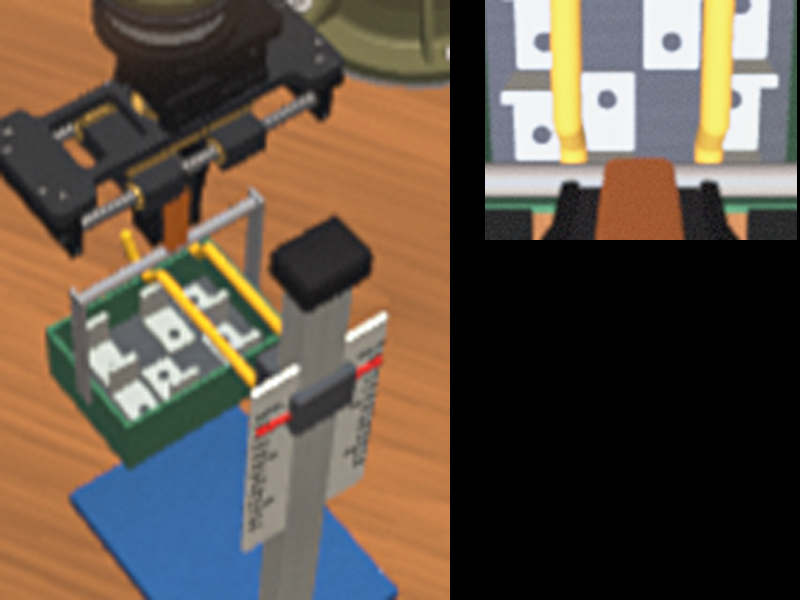

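The bar is seated in both prongs and the pointer has moved down to crop (270,428). About 1.9 N is still on the gripper, so I continue.

```bash
python3 -m inch '[[[0,0,1],[0,0,0]],[[0,0,2],[0,0,0]],[[0,0,2],[0,0,0]],[[0,0,2],[0,0,0]],[[0,0,2],[0,0,0]],[[0,0,2],[0,0,0]],[[0,0,2],[0,0,0]],[[0,0,2],[0,0,0]],[[0,0,1],[0,0,0]],[[0,0,0],[0,0,0]]]'
python3 - <<'E'
from h import *
from bench import ctrl,optics
F=[]
for i in range(24): 
    w=wrist();F.append(ctrl.get_state()["ft_force"])
print(np.mean(F,0),np.std(F,0),ctrl.get_state()["position"],ctrl.get_state()["time"])
E
```

```text
time: 12.0
position: [0.5137, 0.0154, 0.278]
tool_rot: [2.721, 1.57, -0.0]
ft_force: [-0.2, 0.3, 0.0]
grip_width: 0.178
[ 0.06158249  0.09555134 -0.48904443] [0.50855631 0.54254365 0.45563029] [0.51366658 0.01539869 0.27802213] 13.2
```

```bash
python3 -m inch '[[[0,0,0.5],[0,0,0]],[[0,0,1],[0,0,0]],[[0,0,1],[0,0,0]],[[0,0,0.5],[0,0,0]],[[0,0,0],[0,0,0]],[[0,0,0],[0,0,0]],[[0,0,0],[0,0,0]],[[0,0,0],[0,0,0]],[[0,0,0],[0,0,0]],[[0,0,0],[0,0,0]]]' - 12
python3 - <<'E'
from h import *
from bench import ctrl,optics
F=[]
for i in range(30): 
    w=wrist();F.append(ctrl.get_state()["ft_force"])
print(np.mean(F,0),np.std(F,0),ctrl.get_state()["position"],ctrl.get_state()["time"])
e=optics.get_image("scene"); np.savez("scene6.npz",**e)
E
```

```text
time: 14.2
position: [0.5137, 0.0153, 0.2751]
tool_rot: [2.721, 1.57, 0.0]
ft_force: [1.5, -0.3, -0.4]
grip_width: 0.183
[ 1.20623735 -0.29043239 -0.29521995] [0.45498833 0.44922033 0.46474604] [0.51367097 0.01536777 0.27504794] 15.7
```

```bash
python3 - <<'E'
from h import *
from bench import ctrl
e=dict(np.load("scene6.npz")); 
a=cv2.resize(e["image"][90:290,230:350,::-1],(360,600),interpolation=cv2.INTER_CUBIC)
w=wrist(); b=cv2.resize(w["image"][:,:,::-1],(430,322))
o=np.zeros((600,800,3),np.uint8); o[:,:360]=a; o[:322,365:795]=b; cv2.imwrite("pics/s6.png",o); print(ctrl.get_state()["torque"])
E
```

```text
[-0.12445538 -0.44426161 -0.03324134]
```

View pics/s6.png

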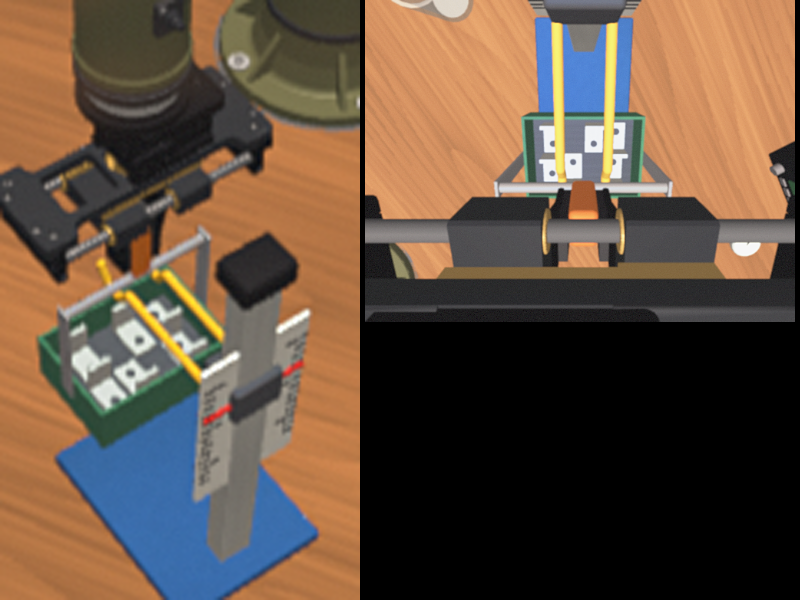

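Nothing but the hook and the fingers touches the carrier. There is a 1.2 N sideways force along tool +y since I reduced the grip, so I relieve it before opening.

```bash
python3 -m inch '[[[0,0.2,0],[0,0,0]],[[0,0.2,0],[0,0,0]],[[0,0,0],[0,0,0]],[[0,0,0],[0,0,0]],[[0,0,0],[0,0,0]],[[0,0,0],[0,0,0]],[[0,0,0],[0,0,0]],[[0,0,0],[0,0,0]],[[0,0,0],[0,0,0]],[[0,0,0],[0,0,0]]]'
python3 - <<'E'
from h import *
from bench import ctrl,optics
F=[]
for i in range(16): 
    w=wrist();F.append(ctrl.get_state()["ft_force"])
print(np.mean(F,0),np.std(F,0),ctrl.get_state()["position"],ctrl.get_state()["time"])
E
```

```text
time: 16.8
position: [0.5138, 0.0153, 0.275]
tool_rot: [-2.721, -1.571, 0.0]
ft_force: [0.1, -0.2, -0.6]
grip_width: 0.18
[-0.93533534  0.71709321 -0.49765844] [0.38792088 0.68498118 0.39148633] [0.51388389 0.01526967 0.27497653] 17.6
```

```bash
python3 -m inch '[[[0,-0.2,0.5],[0,0,0]],[[0,0,0.5],[0,0,0]],[[0,0,0],[0,0,0]],[[0,0,0],[0,0,0]],[[0,0,0],[0,0,0]],[[0,0,0],[0,0,0]],[[0,0,0],[0,0,0]],[[0,0,0],[0,0,0]],[[0,0,0],[0,0,0]],[[0,0,0],[0,0,0]]]'
python3 - <<'E'
from h import *
from bench import ctrl,optics
F=[]
for i in range(16): 
    w=wrist();F.append(ctrl.get_state()["ft_force"])
print(np.mean(F,0),np.std(F,0),ctrl.get_state()["position"],ctrl.get_state()["time"])
E
```

```text
time: 18.6
position: [0.5138, 0.0153, 0.2741]
tool_rot: [2.721, 1.57, 0.0]
ft_force: [-0.2, 1.0, -0.7]
grip_width: 0.183
[-0.42782085  0.79838385 -0.39608057] [0.49481804 0.29919924 0.51804569] [0.51382099 0.0152865  0.27404521] 19.4
```

```bash
python3 -m inch '[[[0,-0.1,0],[0,0,0]],[[0,0,0],[0,0,0]],[[0,0,0],[0,0,0]],[[0,0,0],[0,0,0]],[[0,0,0],[0,0,0]],[[0,0,0],[0,0,0]],[[0,0,0],[0,0,0]],[[0,0,0],[0,0,0]],[[0,0,0],[0,0,0]],[[0,0,0],[0,0,0]]]' - 5
python3 -m inch '[[[0,0,0],[0,0,0]],[[0,0,0],[0,0,0]],[[0,0,0],[0,0,0]],[[0,0,0],[0,0,0]],[[0,0,0],[0,0,0]],[[0,0,0],[0,0,0]],[[0,0,0],[0,0,0]],[[0,0,0],[0,0,0]],[[0,0,0],[0,0,0]],[[0,0,0],[0,0,0]]]' 0.72
python3 - <<'E'
from h import *
from bench import ctrl,optics
F=[]
for i in range(12): 
    w=wrist();F.append(ctrl.get_state()["ft_force"])
print(np.mean(F,0),np.std(F,0),ctrl.get_state()["position"],ctrl.get_state()["grip_width"])
e=optics.get_image("scene"); np.savez("scene7.npz",**e)
p=dict(np.load("scene6.npz"))
for d in(p,e):
    m=mask(d["image"],(0,160,120),(6,255,255))|mask(d["image"],(174,160,120),(179,255,255)); z=np.zeros_like(m); z[190:260,285:345]=m[190:260,285:345]
    print([b[:2] for b in blobs(z,4)])
a=cv2.resize(e["image"][90:290,230:350,::-1],(360,600),interpolation=cv2.INTER_CUBIC)
b=cv2.resize(w["image"][:,:,::-1],(430,322))
o=np.zeros((600,800,3),np.uint8); o[:,:360]=a; o[:322,365:795]=b; cv2.imwrite("pics/s7.png",o)
E
```

```text
time: 20.4
position: [0.5138, 0.0153, 0.274]
tool_rot: [2.721, 1.57, 0.0]
ft_force: [-0.6, 1.1, -0.1]
grip_width: 0.184
time: 21.4
position: [0.5137, 0.0153, 0.274]
tool_rot: [2.721, 1.57, -0.0]
ft_force: [0.4, 0.1, 0.0]
grip_width: 0.28
[ 0.11754436  0.16571388 -0.08810866] [0.4181227  0.54203062 0.37921596] [0.51375399 0.01536104 0.27405766] 0.2828972549515745
[(array([327.2, 212.3]), [324, 210, 7, 5, 13]), (array([301.9, 227.7]), [298, 225, 9, 6, 19])]
[(array([327. , 213.5]), [324, 212, 7, 4, 12]), (array([302.1, 228.8]), [298, 226, 9, 6, 16])]
```

View pics/s7.png

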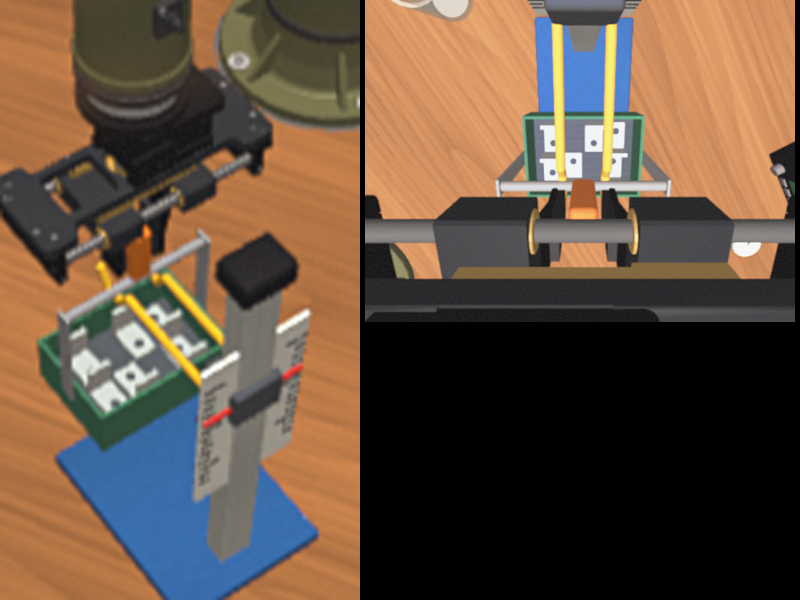

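Released: the grip stands free between the open fingers and the pointer barely moved (about 1 px). I open further and rise straight up.

```bash
python3 -m inch '[[[0,0,0],[0,0,0]],[[0,0,0],[0,0,0]],[[0,0,0],[0,0,0]],[[0,0,0],[0,0,0]],[[0,0,0],[0,0,0]],[[0,0,-2],[0,0,0]],[[0,0,-5],[0,0,0]],[[0,0,-8],[0,0,0]],[[0,0,-10],[0,0,0]],[[0,0,-12],[0,0,0]]]' 0.45
python3 -m inch '[[[0,0,-14],[0,0,0]],[[0,0,-15],[0,0,0]],[[0,0,-15],[0,0,0]],[[0,0,-15],[0,0,0]],[[0,0,-12],[0,0,0]],[[0,0,-8],[0,0,0]],[[-5,0,-4],[0,0,0]],[[-10,0,0],[0,0,0]],[[-10,0,0],[0,0,0]],[[-5,0,0],[0,0,0]]]'
python3 - <<'E'
from h import *
from bench import ctrl,optics
for i in range(8):
    e=optics.get_image("scene")
    d=e; m=mask(d["image"],(0,160,120),(6,255,255))|mask(d["image"],(174,160,120),(179,255,255)); z=np.zeros_like(m); z[190:260,285:345]=m[190:260,285:345]
    if i%2==0: print([b[0].tolist() for b in blobs(z,4)])
s=ctrl.get_state(); print(s["position"],s["time"],s["ft_force"])
cv2.imwrite("pics/s8.png",e["image"][:,:,::-1])
E
```

```text
time: 23.05
position: [0.5138, 0.0153, 0.3121]
tool_rot: [2.721, 1.57, 0.0]
ft_force: [1.0, 0.7, 0.2]
grip_width: 0.55
time: 24.05
position: [0.4979, -0.0125, 0.3934]
tool_rot: [-2.723, -1.567, 0.002]
ft_force: [-0.2, 0.2, -0.3]
grip_width: 0.549
[[327.0, 213.5], [302.3, 228.6]]
[[327.0, 213.5], [302.1, 228.8]]
[[327.0, 213.5], [302.1, 228.8]]
[[327.0, 213.5], [302.3, 228.6]]
[ 0.49878835 -0.01021055  0.39395428] 24.45 [0.68574984 0.63054132 0.04033963]
```

View pics/s8.png

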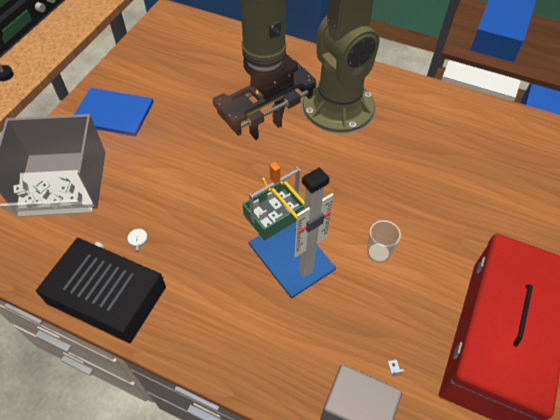

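The carrier hangs level and still at (275,205). The pointer is steady to 0.2 px at (302,229). The tumbler (383,240), stopwatch (137,237) and bracket (395,367) are where they were, and the gripper is clear. I hand in.

```bash
python3 -c "
from bench import close_job
print(close_job())"
```

```text
the job is handed in; nothing more can be done
None
```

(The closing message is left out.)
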